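Sort the carver's bench into its trays

TASK

Tidy the carving bench: put both gouges in the wooden tray with the green lining, both gilded rosettes, petals up, in the red tray, and the grey sharpening stone in the bare metal tray. Each must lie flat on the floor of its tray, none on top of another or propped on a wall; set them down rather than dropping them, and leave the mallet and the black sign where they are.

Things in the scene. Friction and masses are not known exactly. Their poses are not given: they have to be found in the camera images.
- gouge_pale: Palm gouge, 128 mm long, lying level, about 60 g. Origin: on its axis at mid-length, 12 mm above its support; x points along it to the cutting edge. Handle 24 x 24 mm, rounded edges, does not roll, from x -64 to +12 mm: grip here (mass centre near x = -15). Then brass ferrule, 16 mm thick, to +22; thin steel blade to +64. Pale yellow wooden handle.
- gouge_dark: Palm gouge, 128 mm long, lying level, about 60 g. Origin: on its axis at mid-length, 12 mm above its support; x points along it to the cutting edge. Handle 24 x 24 mm, rounded edges, does not roll, from x -64 to +12 mm: grip here (mass centre near x = -15). Then brass ferrule, 16 mm thick, to +22; thin steel blade to +64. Dark brown handle.
- rosette_red: Gilded carved rosette: golden disc 46 mm across, side wall 13 mm high, 16 mm high in all, eight gold petals on the upper face. Origin: centre of its flat underside; z up through the petalled face. About 50 g. Red button at its middle.
- rosette_green: Gilded carved rosette: golden disc 46 mm across, side wall 13 mm high, 16 mm high in all, eight gold petals on the upper face. Origin: centre of its flat underside; z up through the petalled face. About 50 g. Green button at its middle.
- slipstone: Grey sharpening stone, a flat bar 90 x 35 x 12 mm, lying flat. Origin: its centre, 6 mm above what it lies on. x along its 90 mm length, z up. About 100 g.
- green_tray: Open tray, fixed, outside 150 x 170 mm, 24 high, walls 5 thick, floor 6 thick (inside 140 along x, 160 along y, 18 deep). Origin: centre of its underside; z up; y along its longer side. The three trays have one size and change places. Pale wooden walls and a green lining: the tray for gouges.
- red_tray: Open tray, fixed, outside 150 x 170 mm, 24 high, walls 5 thick, floor 6 thick (inside 140 along x, 160 along y, 18 deep). Origin: centre of its underside; z up; y along its longer side. The three trays have one size and change places. All red lacquer: the tray for rosettes.
- steel_tray: Open tray, fixed, outside 150 x 170 mm, 24 high, walls 5 thick, floor 6 thick (inside 140 along x, 160 along y, 18 deep). Origin: centre of its underside; z up; y along its longer side. The three trays have one size and change places. All bare grey metal: the tray for the sharpening stone.
- mallet: Wooden mallet lying on the bench at the robot's right, loose: dark head 70 x 120 x 65 mm centred 90 mm along x from the origin, pale handle reaching 135 mm along -x. Origin on the bench. To be left alone.
- sign: Black sign board with three golden flowers, lying flat and loose at the robot's left, 160 x 300 mm, 18 mm thick with gilding to 21 mm. Origin: centre of its underside, y along its length. To be left alone.
Things that resemble listed ones, but are neither listed nor needed, are in the scene too. Several things look just like the gouge_dark: the one meant starts farthest from the robot's base.

How it is judged (in metres and radians):
At the end, for the whole second after the job is handed in: Gouges level on the green tray's floor, rosettes petals up on the red tray's, stone on the metal tray's: tilt of gouges and rosettes under 0.15 rad, each between the walls, within 5 mm of its height when lying on the floor, at rest. Mallet and sign within 15 mm of their starts (x of gouge_pale in the frame of green_tray between -0.07 and 0.07 m and y of gouge_pale in the frame of green_tray between -0.08 and 0.08 m and z of gouge_pale in the frame of green_tray between 0.012 and 0.023 m and linear speed of each of gouge_pale, gouge_dark, rosette_red, rosette_green, slipstone below 0.02 m/s and angle between gouge_pale's own x axis and vertical between 1.42 and 1.72 rad and x of gouge_dark in the frame of green_tray between -0.07 and 0.07 m and y of gouge_dark in the frame of green_tray between -0.08 and 0.08 m and z of gouge_dark in the frame of green_tray between 0.012 and 0.023 m and angle between gouge_dark's own x axis and vertical between 1.42 and 1.72 rad and x of rosette_red in the frame of red_tray between -0.07 and 0.07 m and y of rosette_red in the frame of red_tray between -0.08 and 0.08 m and z of rosette_red in the frame of red_tray between 0.001 and 0.011 m and angle between each of rosette_red, rosette_green's own z axis and vertical below 0.15 rad and x of rosette_green in the frame of red_tray between -0.07 and 0.07 m and y of rosette_green in the frame of red_tray between -0.08 and 0.08 m and z of rosette_green in the frame of red_tray between 0.001 and 0.011 m and x of slipstone in the frame of steel_tray between -0.07 and 0.07 m and y of slipstone in the frame of steel_tray between -0.08 and 0.08 m and z of slipstone in the frame of steel_tray between 0.007 and 0.017 m and distance of each of mallet, sign from where it was at the start of the episode below 0.015 m); the robot touches nothing.
It fails at once if the mallet is moved by more than 15 mm (distance of mallet from where it was at the start of the episode above 0.015 m).
It fails at once if the sign is moved by more than 15 mm (distance of sign from where it was at the start of the episode above 0.015 m).
It fails at once if a gouge, rosette or the stone is dropped: it falls free of the fingers at more than 0.9 m/s (some 4 cm of fall) ((linear speed of gouge_pale above 0.9 m/s and contact force between gouge_pale and the fingers below 0.05 N) or (linear speed of gouge_dark above 0.9 m/s and contact force between gouge_dark and the fingers below 0.05 N) or (linear speed of rosette_red above 0.9 m/s and contact force between rosette_red and the fingers below 0.05 N) or (linear speed of rosette_green above 0.9 m/s and contact force between rosette_green and the fingers below 0.05 N) or (linear speed of slipstone above 0.9 m/s and contact force between slipstone and the fingers below 0.05 N)).
It also fails if it takes over 118 s, if anything falls off the work surface, if the arm or the gripper's body presses on something with over 40 N, if the wrist force passes 120 N, or if a joint passes its speed limit or range.

ROBOT

A 6-joint arm with a two-finger parallel gripper is mounted at the origin on the work surface. World frame = base frame: x ahead of the robot, y to its left, z up, the work surface at z = 0. Lengths are in mm, angles in degrees, forces in N, time in s.
With the tool pointing down it reaches from about 300 to 850 mm from the base axis. Payload 4.2 kg.
Tool frame: the origin (TCP) lies midway between the tips of the shut fingers; the grasp point (between the pads) lies pinch_z behind it (pinch_z is the distance from the TCP to the grasp point, in mm); z points along the fingers, y is the line along which they close (so a half turn about z gives the same grasp; the last joint's range is limited). The gripper opens to 91 mm and grips with 3 to 60 N. Pads are 32 mm wide; open, the fingers measure 118 mm over their backs; the gripper's body (76 mm by 178 mm) begins 60 mm behind the grasp point.
Start: joints at [-66.921, 18.312, 89.639, -0, 72.044, -1.146], TCP at [235.936, -524.383, 213.976] pointing down, gripper open.
Joint ranges: [-177.97, 177.97], [-48.28, 115.42], [12.27, 149.76], [-77.06, 257.06], [2.81, 150.46], [-146.56, 146.56]. Speed limits (degrees/s): [147.25, 147.25, 180, 180, 180, 180].

INTERFACE

Orientations are given as [roll, pitch, yaw] about the fixed x, y, z axes, in that order (R = Rz(yaw) Ry(pitch) Rx(roll)).
In Python, from workcell import state, grab_frame, job_done, masks_of, landmark_of, pinch_z gives the robot as it stands. The module is installed in compiled form; this text tells all that it offers.
- The arm moves only by the tool move_arm, never from a script. Its argument "plan" is a list of rows, each an object of numbers: "x", "y", "z": the shift along the tool's x, y, z in mm; "rx", "ry", "rz": the turn, a rotation vector about the tool's x, y, z in rad. A call has 1 to 10 rows; each row shifts and turns the commanded pose from where the row before left it, along the tool's axes as they then stand; what a row does not reach is not made up. A row lasts 1/10 s, in which the tool goes at most 50 mm and 8.59 degrees, less where a joint would pass 70% of its speed; a pose out of reach is approached as far as the arm can. A call is refused whole if a number of a shift passes 50 or a number of a turn 0.15, either way. A call with a gripper value outside its range is refused whole. "grip" is the opening, from 0 (shut) to 1 (fully open), set as the call begins (left out, the last holds). The fingers move at their own pace and stop on an object; "squeeze" is the grip in N (left out, the last holds). Time passes only in rows, so rows that do not move let the fingers close. It gives the time, the measured TCP pose, the force, the opening and the grip force at its end, in the units of the state.
- state(): the state, without advancing time (a new reading comes with each control period).
- grab_frame(name): name is "scene" or "side" or "wrist"; returns a dict with "img" (400x640x3 uint8, red, green, blue), "z_map" (400x640 float32, mm along the optical axis (not along the pixel's ray), 0 where there is no reading), "fx", "fy", "cx", "cy" (pixels), "dist" ([k1, k2, p1, p2, k3] as OpenCV has them; the pictures are not rectified), "rvec" (rotation vector, rad) and "tvec" (3), from world to camera coordinates, as OpenCV has them. Camera axes: x right, y down, z forward; pixel columns grow to the right and rows downward; lengths in mm; the calibration is good to about 2 mm. A picture is of the moment at which its call begins.
- job_done(): hands the job in; it is judged then, once.
Trained networks look in the newest picture that a camera, given by its name, has taken for a name from the list of things; names that differ only in an ending like _2 or _b are one class to them, and where a whole thing is asked for, a point or a joint stands for the part that bears it (a point fixed in the world has none). Each returns a list of dicts, best first, with "p" (0 to 1); they miss things now and then, are a little off and sometimes report something else, mostly with a low value. They report only what shows in the picture. A call takes as long as a camera call. They do not tell look-alikes from the thing itself.
- masks_of(camera, label): "pixels" (400x640 bool, what is visible of it) and "box" ([centre column, centre row, width, height] in pixels, round what is visible of it).
- landmark_of(camera, label): "point" ([column, row] in pixels: a listed point, or the origin of a listed thing).
The state is a dict: "time_s": time; "qpos": joint angles; "qvel": joint speeds; "effort": joint torques, N m; "ee_pos": TCP position; "ee_rot": TCP orientation; "force": force on the tool from outside, world axes, zero at the start; "torque": the same for the moment, N m; "gripper_width": finger opening in mm; "gripper_force": force on a finger pad.
Only numpy, scipy, OpenCV 4.12 (cv2) and the standard library are available. Lean on these libraries where they do the work, as an engineer would, in place of code of your own. Each camera call takes 0.05 s, during which the arm holds its last target. There are 200 camera calls.

## Working session

There is one attempt and no reset: what is moved stays moved. The work goes in short steps, Python scripts to look and compute and a tool call to move; the robot and the scene stay as the last step left them, time stands still between calls to the robot, and variables do not carry over. Pictures are saved under pics/ and viewed, at most 14 in all, crops included, and the job is handed in when it is done.

Besides the shell and the picture viewer there is one more tool, called after "Call:" as name(argument=value, ...), one argument or row to a line, values as JSON. move_arm: Moves the arm, as the interface text tells. Its arguments: {"type":"object","properties":{"plan":{"type":"array","items":{"type":"object","properties":{"x":{"type":"number"},"y":{"type":"number"},"z":{"type":"number"},"rx":{"type":"number"},"ry":{"type":"number"},"rz":{"type":"number"}}}},"grip":{"type":"number"},"squeeze":{"type":"number"}},"required":["plan"]}

```bash
mkdir -p pics
cat > h.py <<'E'
import numpy as np, cv2
from workcell import *
def save(n,img,s=1): cv2.imwrite('pics/'+n, cv2.resize(img[:,:,::-1],None,fx=s,fy=s,interpolation=cv2.INTER_CUBIC))
def world(f,uv,z=None):
    uv=np.asarray(uv,float).reshape(-1,2)
    K=np.array([[f['fx'],0,f['cx']],[0,f['fy'],f['cy']],[0,0,1.]])
    n=cv2.undistortPoints(uv.reshape(-1,1,2),K,np.array(f['dist'],float)).reshape(-1,2)
    R=cv2.Rodrigues(np.array(f['rvec'],float))[0];t=np.array(f['tvec'],float).ravel()
    r=np.c_[n,np.ones(len(n))]
    if z is None:
        d=f['z_map'][uv[:,1].round().astype(int),uv[:,0].round().astype(int)]
        return (r*d[:,None]-t)@R
    c=-R.T@t; w=r@R
    return c+w*((z-c[2])/w[:,2])[:,None]
def cloud(f,m):
    v,u=np.nonzero(m&(f['z_map']>0)); return world(f,np.c_[u,v])
E
python3 - <<'E'
from h import *
print(state()['ee_pos'],state()['ee_rot'],pinch_z)
for c in ['scene','side']:
    f=grab_frame(c); save(c+'0.png',f['img'])
    R=cv2.Rodrigues(np.array(f['rvec'],float))[0]; print(c,'cam at',-R.T@np.array(f['tvec']).ravel())
    for l in ['gouge_pale','gouge_dark','rosette_red','rosette_green','slipstone','green_tray','red_tray','steel_tray','mallet','sign']:
        for d in masks_of(c,l):
            if d['p']<.3: continue
            P=cloud(f,d['pixels'])
            if len(P)<5: continue
            top=P[P[:,2]>np.percentile(P[:,2],60)-4] 
            r=cv2.minAreaRect(P[:,:2].astype(np.float32))
            print(l,round(d['p'],2),np.round(d['box']).astype(int),'med',np.median(P,0).round(),'z',np.percentile(P[:,2],[5,95]).round(),'rect',np.round(r[0]),np.round(r[1]),round(r[2]))
E
```

```text
[ 235.71359533 -523.90120152  213.10364173] [-1.79895436e+02 -5.91267741e-04  2.42255407e+01] 18.8
scene cam at [1411.0033091  -374.91997647  694.91645818]
gouge_pale 0.58 [370 204  36  19] med [444. 155.  17.] z [ 3. 25.] rect [421. 166.] [126.  54.] 17
gouge_dark 0.65 [329 218  23  24] med [466.   4.  21.] z [ 8. 25.] rect [433.   6.] [125.  24.] 5
gouge_dark 0.44 [372 166  29   8] med [195. 270.  14.] z [-1. 24.] rect [193. 289.] [100.  91.] 36
rosette_red 0.65 [274 227  15  11] med [ 430. -143.   12.] z [-1. 16.] rect [ 412. -144.] [73. 45.] 10
rosette_green 0.55 [220 222  20  12] med [ 342. -270.   13.] z [ 4. 17.] rect [ 336. -269.] [39. 45.] 56
slipstone 0.49 [393 182  27   6] med [343. 280.  11.] z [ 4. 14.] rect [339. 283.] [84. 39.] 57
green_tray 0.56 [262 275  83  60] med [ 591. -228.    7.] z [ 4. 24.] rect [ 572. -224.] [188. 179.] 4
red_tray 0.9 [430 224  83  45] med [593. 253.   7.] z [ 3. 24.] rect [575. 267.] [200. 194.] 85
steel_tray 0.91 [357 258  91  60] med [631.  12.   7.] z [ 3. 24.] rect [612.  21.] [189. 192.] 6
mallet 0.75 [130 265  63  83] med [ 544. -511. 
[... 493 characters left out ...]
7. 44.] 69
rosette_green 0.61 [358 160  11  12] med [ 333. -258.   12.] z [ 1. 16.] rect [ 333. -263.] [44. 42.] 73
slipstone 0.88 [332 276  32  23] med [339. 292.  11.] z [ 4. 15.] rect [341. 286.] [91. 43.] 55
green_tray 0.7 [291 159  45  33] med [ 587. -227.    7.] z [ 2. 24.] rect [ 586. -221.] [145. 188.] 3
red_tray 0.96 [250 256  72  55] med [590. 258.   7.] z [ 2. 24.] rect [595. 245.] [196. 171.] 87
steel_tray 0.85 [260 199  54  38] med [629.  16.   7.] z [ 2. 23.] rect [634.  -1.] [165. 211.] 5
mallet 0.88 [343 118  58  27] med [ 487. -499.   43.] z [15. 67.] rect [ 435. -539.] [258. 149.] 16
sign 0.58 [271 342  82 117] med [446. 526.  18.] z [15. 22.] rect [448. 502.] [161. 302.] 5
```

Run:
```python
import cv2
a=cv2.imread('pics/scene0.png')[140:340,80:500]; b=cv2.imread('pics/side0.png')[90:400,220:440]
cv2.imwrite('pics/sceneC.png',cv2.resize(a,(798,380),interpolation=cv2.INTER_CUBIC))
cv2.imwrite('pics/sideC.png',cv2.resize(b,(425,599),interpolation=cv2.INTER_CUBIC))
```

```text
(no output)
```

View pics/sceneC.png

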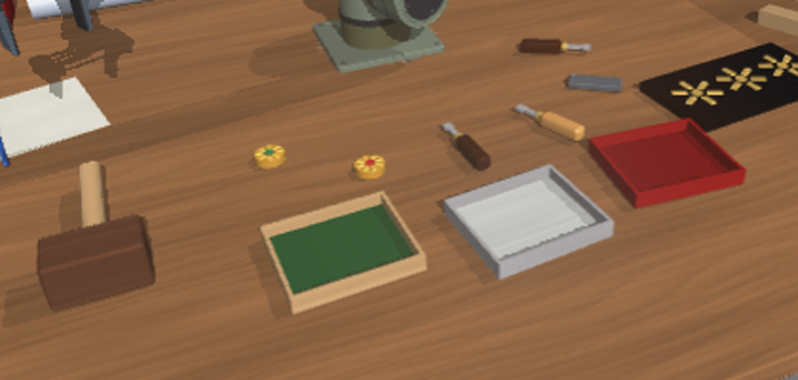

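View pics/sideC.png

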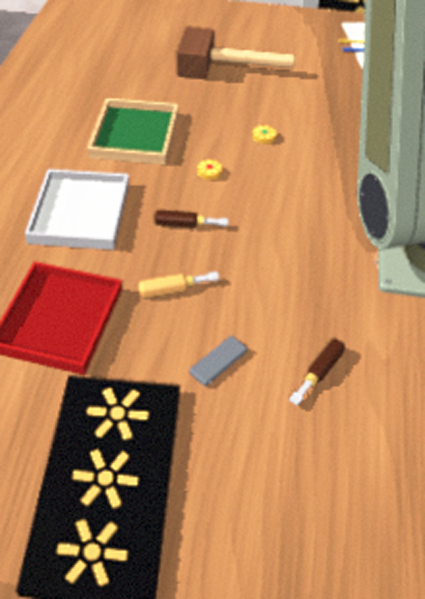

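The scene crop shows the green-lined tray near full-frame pixel (262,275), the steel tray at (357,258), the red tray at (430,224), the rosettes at (220,222) with a green button and (274,227) with a red one, and the stone at (393,182).

Candidates for the dark gouge:
- Scene pixel (329,218), at about (430,10), 430 mm from the base.
- Scene pixel (372,166), at about (193,287), 346 mm from the base.

I choose the first because it is farther away. The nearest things to the rosettes are the golden flowers on the sign, and they are not separate objects. Next I refine the poses.

Run:
```python
from h import *
F={c:grab_frame(c) for c in ['scene','side']}
C={}
for c,f in F.items():
    C[c]=(cloud(f,f['z_map']>0), f['img'][f['z_map']>0])
print('off',[ (c,np.median(p[(np.abs(p[:,2])<8)&(p[:,0]>250)&(p[:,0]<800)&(abs(p[:,1])<350)][:,2]).round(2)) for c,(p,_) in C.items()])
def roi(c,x,y,r,z0,z1):
    p,_=C[c]; return p[(np.hypot(p[:,0]-x,p[:,1]-y)<r)&(p[:,2]>z0)&(p[:,2]<z1)]
for n,x,y,r,z0,z1 in [('pale',428,160,75,7,30),('dark',430,8,75,7,30),('red',424,-138,40,7,20),('green',334,-265,40,7,20),('stone',340,286,62,7,18)]:
    for c in F:
        P=roi(c,x,y,r,z0,z1); r_=cv2.minAreaRect(P[:,:2].astype(np.float32)); vx=cv2.fitLine(P[:,:2].astype(np.float32),cv2.DIST_HUBER,0,.01,.01).ravel()
        print(n,c,len(P),'rect',np.round(r_[0],1),np.round(r_[1]),round(r_[2],1),'line',round(np.degrees(np.arctan2(vx[1],vx[0])),1),vx[2:].round(1),'x',P[:,0].min().round(),P[:,0].max().round(),'y',P[:,1].min().round(),P[:,1].max().round())
for n,x,y in [('redT',592,255),('steelT',629,12),('greenT',587,-225)]:
    for c in F:
        P=roi(c,x,y,130,19,29);r_=cv2.minAreaRect(P[:,:2].astype(np.float32)); print(n,c,len(P),np.round(r_[0],1),np.round(r_[1]),round(r_[2],1))
        for d in landmark_of(c,{'r':'red_tray','s':'steel_tray','g':'green_tray'}[n[0]])[:1]: print('  lm',world(F[c],d['point'],6).round(1),round(d['p'],2))
for l,z in [('gouge_pale',12),('gouge_dark',12),('rosette_red',0),('rosette_green',0),('slipstone',6)]:
    for c in F: print(l,c,[(world(F[c],d['point'],z)[0,:2].round(1),round(d['p'],2)) for d in landmark_of(c,l)[:3]])
f=F['side']; save('crop.png',f['img'][170:310,220:420],4)
```

```text
off [('scene', np.float64(0.16)), ('side', np.float64(0.02))]
pale scene 243 rect [424.7 151.3] [128.  26.] 22.9 line 21.6 [436.3 151.8] x 364.0 483.0 y 120.0 183.0
pale side 262 rect [421.  157.2] [125.  26.] 24.4 line 27.8 [428.3 164. ] x 363.0 480.0 y 122.0 192.0
dark scene 229 rect [431.9   5. ] [130.  25.] 5.1 line 4.1 [445.5   3.4] x 367.0 496.0 y -7.0 23.0
dark side 219 rect [430.4  11.6] [127.  28.] 3.7 line 9.4 [438.9  16.2] x 367.0 494.0 y -6.0 27.0
red scene 144 rect [ 424.3 -141. ] [45. 44.] 79.2 line 47.7 [ 425.8 -141.7] x 400.0 446.0 y -163.0 -119.0
red side 89 rect [ 423.1 -136.9] [40. 44.] 9.2 line -74.6 [ 422.4 -133.9] x 402.0 445.0 y -158.0 -114.0
green scene 133 rect [ 331.9 -268.9] [42. 50.] 78.2 line -22.2 [ 336.2 -270.7] x 307.0 357.0 y -292.0 -248.0
green side 77 rect [ 332.4 -265.9] [48. 42.] 80.6 line 71.2 [ 332.8 -263.1] x 310.0 353.0 y -291.0 -242.0
stone scene 168 rect [338.4 284.5] [90. 42.] 53.4 line 54.3 [341.5 283.1] x 302.0 380.0 y 242.0 330.0
stone side 325 rect [338.3 287.7] [89. 36.] 54.5 line 53.1 [338.  290.2] x 299.0 377.0 y 244.0 330.0
redT sce
[... 388 characters left out ...]
enT side 208 [ 588.  -224.7] [148. 179.] 2.6
  lm [[ 579.3 -198.4    6. ]] 0.85
gouge_pale scene [(array([417.2, 160.3]), 0.48)]
gouge_pale side [(array([409.3, 162.9]), 0.64), (array([627.6,  25.9]), 0.53)]
gouge_dark scene [(array([202.5, 288.8]), 0.65), (array([422.6,   8.6]), 0.51)]
gouge_dark side [(array([183.7, 287.9]), 0.83), (array([435.4,   5. ]), 0.7), (array([411.1, 163.6]), 0.55)]
rosette_red scene [(array([ 411.3, -141.5]), 0.59)]
rosette_red side [(array([ 408.4, -137.3]), 0.51)]
rosette_green scene [(array([ 324. , -279.7]), 0.73)]
rosette_green side [(array([ 333. , -264.4]), 0.46)]
slipstone scene [(array([329.8, 299.1]), 0.47)]
slipstone side [(array([337.7, 295.4]), 0.7)]
```

View pics/crop.png

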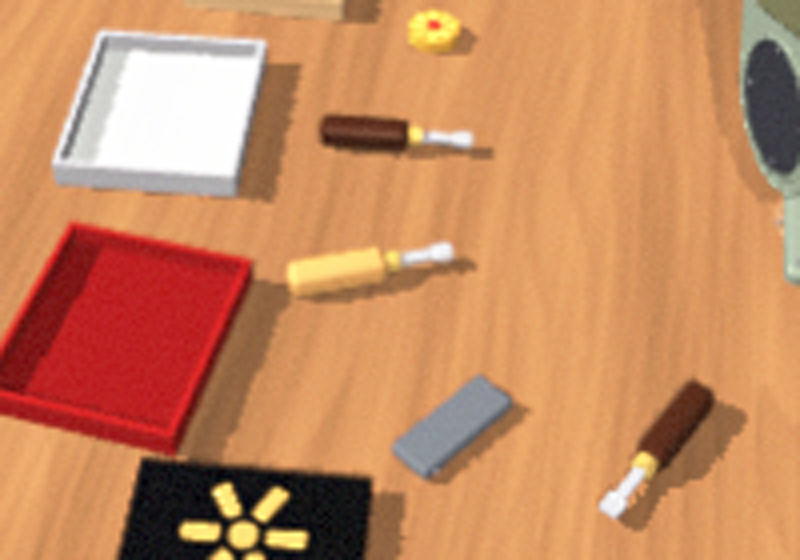

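The close crop shows the chosen dark gouge at crop (365,132), between the trays and the red-buttoned rosette. The look-alike at crop (670,440) is nearer the base. Both rosettes lie petals up. I start with the green rosette at (332,-267).

Call:
move_arm(
  plan=[
    {"x": 12,"y": -12,"z": 6},
    {"x": 24,"y": -24,"z": 12},
    {"x": 26,"y": -26,"z": 14},
    {"x": 26,"y": -26,"z": 14},
    {"x": 26,"y": -26,"z": 14},
    {"x": 26,"y": -26,"z": 14},
    {"x": 26,"y": -26,"z": 14},
    {"x": 18,"y": -18,"z": 8},
    {"x": 9,"y": -10,"z": 4},
    {"x": 0},
  ],
  grip=1,
  squeeze=20,
)

```text
schema error: expected keys x, y, z, rx, ry, rz
```

```bash
cat >> h.py <<'E'
def to(x,y,z,yaw=None):
    s=state(); p=np.array(s['ee_pos']); a=np.radians(s['ee_rot'][2]); d=np.array([x,y,z])-p
    print('pose',p.round(1),np.round(s['ee_rot'],1),'tool move',np.round([d[0]*np.cos(a)+d[1]*np.sin(a),d[0]*np.sin(a)-d[1]*np.cos(a),-d[2]],1), '' if yaw is None else 'rz rad %.3f'%-np.radians(yaw-s['ee_rot'][2]))
E
python3 - <<'E'
from h import *
to(332.5,-267.5,3)
f=grab_frame('wrist'); save('w1.png',f['img'])
P=cloud(f,f['z_map']>0); Q=P[(P[:,2]>9)&(P[:,2]<19)&(np.hypot(P[:,0]-332,P[:,1]+267)<45)]
print(len(Q), cv2.minEnclosingCircle(Q[:,:2].astype(np.float32)) if len(Q) else '')
E
```

```text
pose [ 236.  -524.4  214. ] [180.   -0.   24.2] tool move [ 193.5 -194.7  211. ] 
986 ((327.3619689941406, -270.8981628417969), 23.151107788085938)
```

View pics/w1.png

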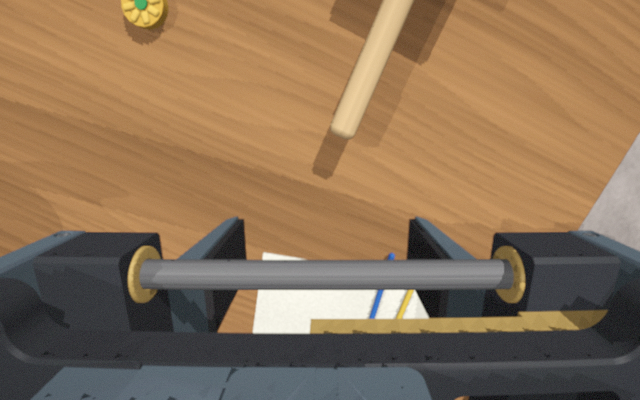

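The wrist view has the green-buttoned rosette at (143,5), petals up, and the mallet handle at (345,130). The gripper is still at the start. The move was refused because every row needs all six keys.

Call:
move_arm(
  plan=[
    {"x": 12,"y": -12,"z": 6,"rx": 0,"ry": 0,"rz": 0},
    {"x": 24,"y": -24,"z": 12,"rx": 0,"ry": 0,"rz": 0},
    {"x": 26,"y": -26,"z": 14,"rx": 0,"ry": 0,"rz": 0},
    {"x": 26,"y": -26,"z": 14,"rx": 0,"ry": 0,"rz": 0},
    {"x": 26,"y": -26,"z": 14,"rx": 0,"ry": 0,"rz": 0},
    {"x": 26,"y": -26,"z": 14,"rx": 0,"ry": 0,"rz": 0},
    {"x": 26,"y": -26,"z": 14,"rx": 0,"ry": 0,"rz": 0},
    {"x": 18,"y": -18,"z": 8,"rx": 0,"ry": 0,"rz": 0},
    {"x": 9,"y": -10,"z": 4,"rx": 0,"ry": 0,"rz": 0},
    {"x": 0,"y": 0,"z": 0,"rx": 0,"ry": 0,"rz": 0},
  ],
  grip=1,
  squeeze=20,
)

```text
time_s: 3.05
ee_pos: [332.4, -267.2, 113.8]
ee_rot: [-180.0, 0.0, 24.4]
force: [0.2, -1.2, -0.4]
gripper_width: 91.3
gripper_force: 0.0
```

Run:
```python
from h import *
to(332.5,-267.5,3)
f=grab_frame('wrist'); save('w2.png',f['img'])
P=cloud(f,f['z_map']>0)
Q=P[(P[:,2]>9)&(P[:,2]<19)&(np.hypot(P[:,0]-332,P[:,1]+267)<45)]
print(len(Q), cv2.minEnclosingCircle(Q[:,:2].astype(np.float32)) if len(Q) else '')
```

```text
pose [ 332.4 -267.2  113.8] [-180.     0.    24.4] tool move [ -0.    0.3 110.8] 
2095 ((328.64410400390625, -270.40008544921875), 23.089536666870117)
```

View pics/w2.png

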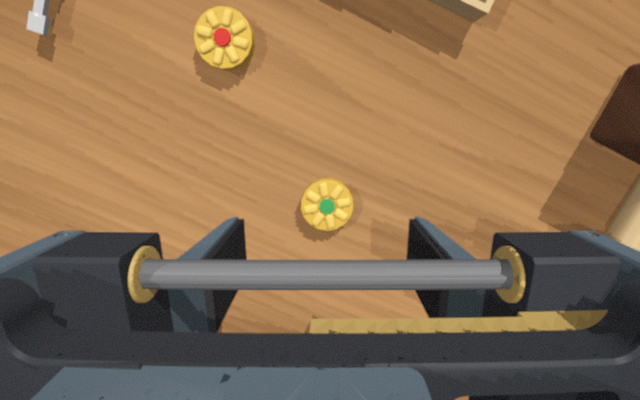

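The wrist view shows the green rosette midway between the fingers at (327,205). I descend, then close.

Call:
move_arm(
  plan=[
    {"x": -1,"y": 0,"z": 10,"rx": 0,"ry": 0,"rz": 0},
    {"x": -1,"y": 0,"z": 20,"rx": 0,"ry": 0,"rz": 0},
    {"x": -1,"y": 0,"z": 22,"rx": 0,"ry": 0,"rz": 0},
    {"x": 0,"y": 0,"z": 22,"rx": 0,"ry": 0,"rz": 0},
    {"x": 0,"y": 0,"z": 18,"rx": 0,"ry": 0,"rz": 0},
    {"x": 0,"y": 0,"z": 11,"rx": 0,"ry": 0,"rz": 0},
    {"x": 0,"y": 0,"z": 5,"rx": 0,"ry": 0,"rz": 0},
    {"x": 0,"y": 0,"z": 2,"rx": 0,"ry": 0,"rz": 0},
  ],
)

```text
time_s: 3.9
ee_pos: [329.3, -270.3, 3.4]
ee_rot: [-180.0, 0.0, 24.2]
force: [-0.7, -0.9, 0.1]
gripper_width: 91.1
gripper_force: 0.0
```

Call:
move_arm(
  plan=[
    {"x": 0,"y": 0,"z": 0,"rx": 0,"ry": 0,"rz": 0},
    {"x": 0,"y": 0,"z": 0,"rx": 0,"ry": 0,"rz": 0},
    {"x": 0,"y": 0,"z": 0,"rx": 0,"ry": 0,"rz": 0},
    {"x": 0,"y": 0,"z": 0,"rx": 0,"ry": 0,"rz": 0},
    {"x": 0,"y": 0,"z": 0,"rx": 0,"ry": 0,"rz": 0},
    {"x": 0,"y": 0,"z": 0,"rx": 0,"ry": 0,"rz": 0},
    {"x": 0,"y": 0,"z": 0,"rx": 0,"ry": 0,"rz": 0},
  ],
  grip=0,
  squeeze=20,
)

```text
time_s: 4.6
ee_pos: [329.7, -269.5, 4.1]
ee_rot: [180.0, -0.0, 24.2]
force: [-0.6, 1.3, 2.5]
gripper_width: 45.4
gripper_force: 20.0
```

Call:
move_arm(
  plan=[
    {"x": 0,"y": 0,"z": -5,"rx": 0,"ry": 0,"rz": 0},
    {"x": 0,"y": 0,"z": -10,"rx": 0,"ry": 0,"rz": -0.118},
    {"x": 0,"y": 0,"z": -12,"rx": 0,"ry": 0,"rz": -0.118},
    {"x": 0,"y": 0,"z": -12,"rx": 0,"ry": 0,"rz": -0.118},
    {"x": 0,"y": 0,"z": -10,"rx": 0,"ry": 0,"rz": -0.118},
    {"x": 0,"y": 0,"z": -8,"rx": 0,"ry": 0,"rz": -0.118},
    {"x": 0,"y": 0,"z": -5,"rx": 0,"ry": 0,"rz": -0.118},
    {"x": 0,"y": 0,"z": 0,"rx": 0,"ry": 0,"rz": -0.118},
    {"x": 0,"y": 0,"z": 0,"rx": 0,"ry": 0,"rz": -0.118},
    {"x": 0,"y": 0,"z": 0,"rx": 0,"ry": 0,"rz": -0.118},
  ],
)

```text
time_s: 5.6
ee_pos: [329.6, -269.5, 66.3]
ee_rot: [180.0, 0.0, 85.4]
force: [-0.3, 0.1, -0.5]
gripper_width: 45.2
gripper_force: 20.0
```

Call:
move_arm(
  plan=[
    {"x": 10,"y": 4,"z": 0,"rx": 0,"ry": 0,"rz": 0},
    {"x": 25,"y": 9,"z": 0,"rx": 0,"ry": 0,"rz": 0},
    {"x": 35,"y": 13,"z": 0,"rx": 0,"ry": 0,"rz": 0},
    {"x": 40,"y": 15,"z": 0,"rx": 0,"ry": 0,"rz": 0},
    {"x": 40,"y": 15,"z": 0,"rx": 0,"ry": 0,"rz": 0},
    {"x": 40,"y": 15,"z": 0,"rx": 0,"ry": 0,"rz": 0},
    {"x": 40,"y": 15,"z": 0,"rx": 0,"ry": 0,"rz": 0},
    {"x": 40,"y": 15,"z": 0,"rx": 0,"ry": 0,"rz": 0},
    {"x": 40,"y": 15,"z": 0,"rx": 0,"ry": 0,"rz": 0},
    {"x": 40,"y": 15,"z": 0,"rx": 0,"ry": 0,"rz": 0},
  ],
)

```text
time_s: 6.6
ee_pos: [490.3, 70.5, 66.1]
ee_rot: [-180.0, -0.0, 84.9]
force: [0.1, -1.3, 0.1]
gripper_width: 45.2
gripper_force: 20.0
```

Call:
move_arm(
  plan=[
    {"x": 40,"y": 15,"z": 0,"rx": 0,"ry": 0,"rz": 0},
    {"x": 40,"y": 15,"z": 0,"rx": 0,"ry": 0,"rz": 0},
    {"x": 40,"y": 15,"z": 0,"rx": 0,"ry": 0,"rz": 0},
    {"x": 35,"y": 13,"z": 0,"rx": 0,"ry": 0,"rz": 0},
    {"x": 30,"y": 11,"z": 0,"rx": 0,"ry": 0,"rz": 0},
    {"x": 20,"y": 8,"z": 0,"rx": 0,"ry": 0,"rz": 0},
    {"x": 12,"y": 5,"z": 0,"rx": 0,"ry": 0,"rz": 0},
    {"x": 8,"y": 3,"z": 0,"rx": 0,"ry": 0,"rz": 0},
    {"x": 3,"y": 1,"z": 0,"rx": 0,"ry": 0,"rz": 0},
    {"x": 0,"y": 0,"z": 0,"rx": 0,"ry": 0,"rz": 0},
  ],
)

```text
time_s: 7.6
ee_pos: [595.1, 287.3, 65.9]
ee_rot: [-180.0, 0.0, 85.0]
force: [0.7, 0.6, 0.2]
gripper_width: 45.6
gripper_force: 20.0
```

Run:
```python
from h import *
to(596,288,10)
f=grab_frame('wrist'); save('w3.png',f['img'])
P=cloud(f,f['z_map']>0)
Q=P[(P[:,2]>19)&(P[:,2]<27)&(np.hypot(P[:,0]-593,P[:,1]-253)<125)]
print(len(Q), cv2.minAreaRect(Q[:,:2].astype(np.float32)))
```

```text
pose [595.1 287.3  65.9] [-180.    0.   85.] tool move [ 0.8  0.8 55.9] 
3538 ((594.7108764648438, 318.8427734375), (81.64611053466797, 151.5347442626953), 84.82403564453125)
```

View pics/w3.png

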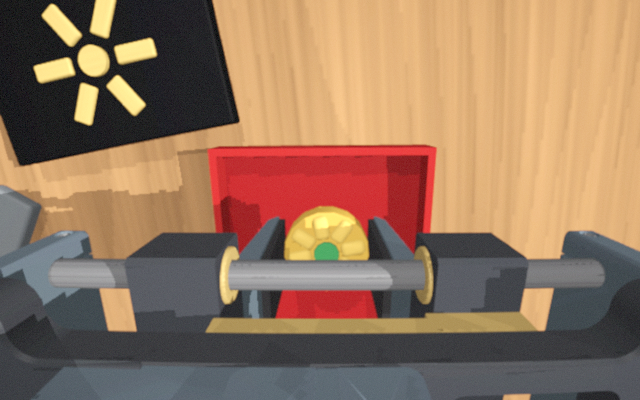

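The rosette is held petals up at (326,240), between the red tray's walls. I set it down.

Call:
move_arm(
  plan=[
    {"x": 0,"y": 0,"z": 8,"rx": 0,"ry": 0,"rz": 0},
    {"x": 0,"y": 0,"z": 12,"rx": 0,"ry": 0,"rz": 0},
    {"x": 0,"y": 0,"z": 12,"rx": 0,"ry": 0,"rz": 0},
    {"x": 0,"y": 0,"z": 10,"rx": 0,"ry": 0,"rz": 0},
    {"x": 0,"y": 0,"z": 7,"rx": 0,"ry": 0,"rz": 0},
    {"x": 0,"y": 0,"z": 4,"rx": 0,"ry": 0,"rz": 0},
    {"x": 0,"y": 0,"z": 2,"rx": 0,"ry": 0,"rz": 0},
    {"x": 0,"y": 0,"z": 0.5,"rx": 0,"ry": 0,"rz": 0},
    {"x": 0,"y": 0,"z": 0,"rx": 0,"ry": 0,"rz": 0},
  ],
)

```text
time_s: 8.55
ee_pos: [595.7, 287.9, 10.7]
ee_rot: [180.0, -0.0, 85.1]
force: [-0.1, 0.1, -0.7]
gripper_width: 45.1
gripper_force: 20.0
```

Call:
move_arm(
  plan=[
    {"x": 0,"y": 0,"z": 0,"rx": 0,"ry": 0,"rz": 0},
    {"x": 0,"y": 0,"z": 0,"rx": 0,"ry": 0,"rz": 0},
    {"x": 0,"y": 0,"z": 0,"rx": 0,"ry": 0,"rz": 0},
    {"x": 0,"y": 0,"z": -5,"rx": 0,"ry": 0,"rz": 0},
    {"x": 0,"y": 0,"z": -10,"rx": 0,"ry": 0,"rz": 0},
    {"x": 0,"y": 0,"z": -15,"rx": 0,"ry": 0,"rz": 0},
    {"x": 0,"y": 0,"z": -20,"rx": 0,"ry": 0,"rz": 0},
    {"x": 0,"y": 0,"z": -20,"rx": 0,"ry": 0,"rz": 0},
  ],
  grip=0.68,
)

```text
time_s: 9.35
ee_pos: [595.8, 287.8, 82.5]
ee_rot: [179.9, -0.0, 85.1]
force: [0.4, -0.4, 0.3]
gripper_width: 62.1
gripper_force: 0.0
```

Run:
```python
from h import *
to(424,-139,120)
f=grab_frame('side')
P=cloud(f,f['z_map']>0)
for (x,y,z0,z1) in [(424,-139,9,20),(596,288,15,24)]:
    Q=P[(P[:,2]>z0)&(P[:,2]<z1)&(np.hypot(P[:,0]-x,P[:,1]-y)<38)]
    print(len(Q), np.median(Q,0).round(1),Q[:,2].max(), cv2.minEnclosingCircle(Q[:,:2].astype(np.float32)))
```

```text
pose [595.8 287.8  82.5] [179.9  -0.   85.1] tool move [-440.  -134.5  -37.5] 
87 [ 421.6 -133.1   13. ] 18.65276379320185 ((421.32635498046875, -137.32762145996094), 25.168262481689453)
159 [595.4 290.2  20.6] 23.844595896872644 ((598.3807983398438, 288.8780822753906), 24.677602767944336)
```

Call:
move_arm(
  plan=[
    {"x": -10,"y": -3,"z": 0,"rx": 0,"ry": 0,"rz": 0},
    {"x": -25,"y": -8,"z": 0,"rx": 0,"ry": 0,"rz": 0},
    {"x": -35,"y": -11,"z": 0,"rx": 0,"ry": 0,"rz": 0},
    {"x": -40,"y": -12,"z": 0,"rx": 0,"ry": 0,"rz": 0},
    {"x": -40,"y": -12,"z": 0,"rx": 0,"ry": 0,"rz": 0},
    {"x": -40,"y": -12,"z": 0,"rx": 0,"ry": 0,"rz": 0},
    {"x": -40,"y": -12,"z": 0,"rx": 0,"ry": 0,"rz": 0},
    {"x": -40,"y": -12,"z": 0,"rx": 0,"ry": 0,"rz": 0},
    {"x": -40,"y": -12,"z": 0,"rx": 0,"ry": 0,"rz": 0},
    {"x": -40,"y": -12,"z": 0,"rx": 0,"ry": 0,"rz": 0},
  ],
  grip=0.85,
)

```text
time_s: 10.4
ee_pos: [457.5, -53.5, 79.8]
ee_rot: [-179.9, 0.0, 85.1]
force: [1.1, -0.6, -0.4]
gripper_width: 77.4
gripper_force: 0.0
```

Call:
move_arm(
  plan=[
    {"x": -35,"y": -11,"z": 0,"rx": 0,"ry": 0,"rz": 0},
    {"x": -25,"y": -8,"z": 0,"rx": 0,"ry": 0,"rz": 0},
    {"x": -15,"y": -6,"z": 0,"rx": 0,"ry": 0,"rz": 0},
    {"x": -10,"y": -4,"z": 8,"rx": 0,"ry": 0,"rz": 0},
    {"x": -6,"y": -2,"z": 12,"rx": 0,"ry": 0,"rz": 0},
    {"x": 0,"y": 0,"z": 15,"rx": 0,"ry": 0,"rz": 0},
    {"x": 0,"y": 0,"z": 18,"rx": 0,"ry": 0,"rz": 0},
    {"x": 0,"y": 0,"z": 13,"rx": 0,"ry": 0,"rz": 0},
    {"x": 0,"y": 0,"z": 8,"rx": 0,"ry": 0,"rz": 0},
    {"x": 0,"y": 0,"z": 4,"rx": 0,"ry": 0,"rz": 0},
  ],
)

```text
time_s: 11.4
ee_pos: [420.1, -139.5, 1.3]
ee_rot: [-179.9, -0.0, 85.1]
force: [-0.5, 0.6, 0.2]
gripper_width: 77.2
gripper_force: 0.0
```

Call:
move_arm(
  plan=[
    {"x": 0,"y": 0,"z": 0,"rx": 0,"ry": 0,"rz": 0},
    {"x": 0,"y": 0,"z": 0,"rx": 0,"ry": 0,"rz": 0},
    {"x": 0,"y": 0,"z": 0,"rx": 0,"ry": 0,"rz": 0},
    {"x": 0,"y": 0,"z": 0,"rx": 0,"ry": 0,"rz": 0},
    {"x": 0,"y": 0,"z": 0,"rx": 0,"ry": 0,"rz": 0},
    {"x": 0,"y": 0,"z": 0,"rx": 0,"ry": 0,"rz": 0},
    {"x": 0,"y": 0,"z": 0,"rx": 0,"ry": 0,"rz": 0},
  ],
  grip=0,
)

```text
time_s: 12.1
ee_pos: [421.3, -140.0, 2.8]
ee_rot: [180.0, 0.0, 85.1]
force: [-0.6, 0.4, 5.1]
gripper_width: 44.9
gripper_force: 20.0
```

Call:
move_arm(
  plan=[
    {"x": 0,"y": 0,"z": -5,"rx": 0,"ry": 0,"rz": 0},
    {"x": 0,"y": 0,"z": -12,"rx": 0,"ry": 0,"rz": 0},
    {"x": 0,"y": 0,"z": -18,"rx": 0,"ry": 0,"rz": 0},
    {"x": 10,"y": 4,"z": -18,"rx": 0,"ry": 0,"rz": 0},
    {"x": 25,"y": 9,"z": -7,"rx": 0,"ry": 0,"rz": 0},
    {"x": 35,"y": 13,"z": 0,"rx": 0,"ry": 0,"rz": 0},
    {"x": 40,"y": 15,"z": 0,"rx": 0,"ry": 0,"rz": 0},
    {"x": 40,"y": 15,"z": 0,"rx": 0,"ry": 0,"rz": 0},
    {"x": 40,"y": 15,"z": 0,"rx": 0,"ry": 0,"rz": 0},
    {"x": 40,"y": 15,"z": 0,"rx": 0,"ry": 0,"rz": 0},
  ],
)

```text
time_s: 13.1
ee_pos: [527.0, 83.6, 62.5]
ee_rot: [180.0, 0.0, 85.1]
force: [0.7, -0.2, -0.8]
gripper_width: 45.6
gripper_force: 20.0
```

Call:
move_arm(
  plan=[
    {"x": 40,"y": 14,"z": 0,"rx": 0,"ry": 0,"rz": 0},
    {"x": 35,"y": 13,"z": 0,"rx": 0,"ry": 0,"rz": 0},
    {"x": 28,"y": 10,"z": 0,"rx": 0,"ry": 0,"rz": 0},
    {"x": 20,"y": 7,"z": 0,"rx": 0,"ry": 0,"rz": 0},
    {"x": 12,"y": 4,"z": 0,"rx": 0,"ry": 0,"rz": 0},
    {"x": 6,"y": 2,"z": 0,"rx": 0,"ry": 0,"rz": 0},
    {"x": 2,"y": 1,"z": 0,"rx": 0,"ry": 0,"rz": 0},
    {"x": 0,"y": 0,"z": 8,"rx": 0,"ry": 0,"rz": 0},
    {"x": 0,"y": 0,"z": 12,"rx": 0,"ry": 0,"rz": 0},
    {"x": 0,"y": 0,"z": 6,"rx": 0,"ry": 0,"rz": 0},
  ],
)

```text
time_s: 14.1
ee_pos: [588.4, 218.8, 34.7]
ee_rot: [-179.8, 0.1, 85.0]
force: [0.1, -0.4, -0.5]
gripper_width: 45.4
gripper_force: 20.0
```

Call:
move_arm(
  plan=[
    {"x": 0,"y": 0,"z": 8,"rx": 0,"ry": 0,"rz": 0},
    {"x": 0,"y": 0,"z": 8,"rx": 0,"ry": 0,"rz": 0},
    {"x": 0,"y": 0,"z": 6,"rx": 0,"ry": 0,"rz": 0},
    {"x": 0,"y": 0,"z": 3,"rx": 0,"ry": 0,"rz": 0},
    {"x": 0,"y": 0,"z": 1.5,"rx": 0,"ry": 0,"rz": 0},
    {"x": 0,"y": 0,"z": 1,"rx": 0,"ry": 0,"rz": 0},
    {"x": 0,"y": 0,"z": 0,"rx": 0,"ry": 0,"rz": 0},
  ],
)

```text
time_s: 14.8
ee_pos: [589.8, 220.0, 9.1]
ee_rot: [180.0, -0.0, 85.1]
force: [-0.5, 1.0, -1.8]
gripper_width: 45.2
gripper_force: 20.0
```

Call:
move_arm(
  plan=[
    {"x": 0,"y": 0,"z": 0,"rx": 0,"ry": 0,"rz": 0},
    {"x": 0,"y": 0,"z": 0,"rx": 0,"ry": 0,"rz": 0},
    {"x": 0,"y": 0,"z": 0,"rx": 0,"ry": 0,"rz": 0},
    {"x": 0,"y": 0,"z": -5,"rx": 0,"ry": 0,"rz": 0},
    {"x": 0,"y": 0,"z": -10,"rx": 0,"ry": 0,"rz": 0},
    {"x": 0,"y": 0,"z": -20,"rx": 0,"ry": 0,"rz": 0},
    {"x": 0,"y": 0,"z": -30,"rx": 0,"ry": 0,"rz": 0},
    {"x": 0,"y": 0,"z": -30,"rx": 0,"ry": 0,"rz": 0},
    {"x": 0,"y": 0,"z": -15,"rx": 0,"ry": 0,"rz": 0},
  ],
  grip=0.68,
)

```text
time_s: 15.7
ee_pos: [591.1, 220.5, 123.0]
ee_rot: [179.7, -0.1, 85.1]
force: [0.4, 0.0, 1.0]
gripper_width: 62.1
gripper_force: 0.0
```

Run:
```python
from h import *
to(338.5,286,80,-36)
f=grab_frame('wrist'); save('w4.png',f['img'])
P=cloud(f,f['z_map']>0)
for (x,y) in [(589,220),(596,288)]:
    Q=P[(P[:,2]>15)&(P[:,2]<24)&(np.hypot(P[:,0]-x,P[:,1]-y)<35)]
    print(len(Q), Q[:,2].max(), cv2.minEnclosingCircle(Q[:,:2].astype(np.float32)))
```

```text
pose [591.1 220.5 123. ] [ 1.797e+02 -1.000e-01  8.510e+01] tool move [  43.6 -257.3   43. ] rz rad 2.113
2051 23.984487762560146 ((589.76318359375, 219.40139770507812), 22.9842529296875)
2416 23.997399472216973 ((595.5762329101562, 286.5582580566406), 22.944028854370117)
```

View pics/w4.png

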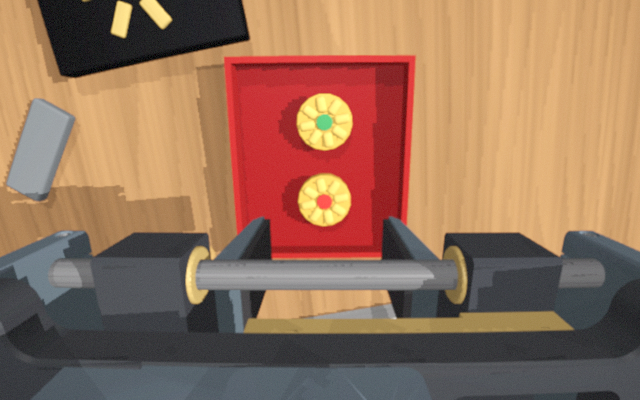

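Both rosettes lie petals up on the red tray's floor, green at (323,122) and red at (323,200). Next is the stone.

Call:
move_arm(
  plan=[
    {"x": 0,"y": 0,"z": 0,"rx": 0,"ry": 0,"rz": 0.109},
    {"x": 0,"y": 0,"z": 0,"rx": 0,"ry": 0,"rz": 0.109},
    {"x": 0,"y": 0,"z": 0,"rx": 0,"ry": 0,"rz": 0.109},
    {"x": 0,"y": 0,"z": 0,"rx": 0,"ry": 0,"rz": 0.109},
    {"x": 0,"y": 0,"z": 0,"rx": 0,"ry": 0,"rz": 0.109},
    {"x": -5,"y": -12,"z": 6,"rx": 0,"ry": 0,"rz": 0},
    {"x": -10,"y": -25,"z": 10,"rx": 0,"ry": 0,"rz": 0},
    {"x": -14,"y": -36,"z": 10,"rx": 0,"ry": 0,"rz": 0},
    {"x": -16,"y": -40,"z": 10,"rx": 0,"ry": 0,"rz": 0},
    {"x": -16,"y": -40,"z": 7,"rx": 0,"ry": 0,"rz": 0},
  ],
  grip=0.8,
)

```text
time_s: 16.75
ee_pos: [428.3, 260.8, 75.3]
ee_rot: [-180.0, 0.0, 53.8]
force: [1.1, 0.1, 0.8]
gripper_width: 72.8
gripper_force: 0.0
```

Call:
move_arm(
  plan=[
    {"x": -14,"y": -36,"z": 0,"rx": 0,"ry": 0,"rz": 0},
    {"x": -10,"y": -26,"z": 0,"rx": 0,"ry": 0,"rz": 0},
    {"x": -6,"y": -15,"z": 0,"rx": 0,"ry": 0,"rz": 0},
    {"x": -3,"y": -9,"z": 0,"rx": 0,"ry": 0,"rz": 0},
    {"x": -1,"y": -4,"z": 0,"rx": 0,"ry": 0,"rz": 0},
    {"x": 0,"y": 0,"z": 0,"rx": 0,"ry": 0,"rz": 0},
  ],
)

```text
time_s: 17.35
ee_pos: [338.0, 287.0, 76.1]
ee_rot: [180.0, -0.0, 53.9]
force: [0.3, 0.5, 0.9]
gripper_width: 72.8
gripper_force: 0.0
```

Run:
```python
from h import *
to(338.5,286,3,54)
f=grab_frame('wrist')
P=cloud(f,f['z_map']>0)
Q=P[(P[:,2]>8)&(P[:,2]<16)&(np.hypot(P[:,0]-338,P[:,1]-286)<58)]
print(len(Q), cv2.minAreaRect(Q[:,:2].astype(np.float32)))
```

```text
pose [338.  287.   76.1] [180.   -0.   53.9] tool move [-0.5  1.  73.1] rz rad -0.003
4755 ((337.79736328125, 288.91668701171875), (81.29730987548828, 35.07326889038086), 54.79240798950195)
```

Call:
move_arm(
  plan=[
    {"x": 0,"y": 0,"z": 10,"rx": 0,"ry": 0,"rz": 0},
    {"x": 0,"y": 0,"z": 18,"rx": 0,"ry": 0,"rz": 0},
    {"x": 0,"y": 0,"z": 20,"rx": 0,"ry": 0,"rz": 0},
    {"x": 0,"y": 0,"z": 14,"rx": 0,"ry": 0,"rz": 0},
    {"x": 0,"y": 0,"z": 7,"rx": 0,"ry": 0,"rz": 0},
    {"x": 0,"y": 0,"z": 4,"rx": 0,"ry": 0,"rz": 0},
    {"x": 0,"y": 0,"z": 0,"rx": 0,"ry": 0,"rz": 0},
  ],
)

```text
time_s: 18.1
ee_pos: [337.6, 286.5, 2.5]
ee_rot: [-180.0, 0.0, 53.8]
force: [-0.1, 0.4, 0.6]
gripper_width: 72.6
gripper_force: 0.0
```

Call:
move_arm(
  plan=[
    {"x": 0,"y": 0,"z": 0,"rx": 0,"ry": 0,"rz": 0},
    {"x": 0,"y": 0,"z": 0,"rx": 0,"ry": 0,"rz": 0},
    {"x": 0,"y": 0,"z": 0,"rx": 0,"ry": 0,"rz": 0},
    {"x": 0,"y": 0,"z": 0,"rx": 0,"ry": 0,"rz": 0},
    {"x": 0,"y": 0,"z": 0,"rx": 0,"ry": 0,"rz": 0},
    {"x": 0,"y": 0,"z": 0,"rx": 0,"ry": 0,"rz": 0},
    {"x": 0,"y": 0,"z": 0,"rx": 0,"ry": 0,"rz": 0},
  ],
  grip=0,
  squeeze=25,
)

```text
time_s: 18.8
ee_pos: [337.4, 286.7, 3.1]
ee_rot: [180.0, -0.0, 53.8]
force: [-0.6, -0.0, 3.4]
gripper_width: 34.7
gripper_force: 25.0
```

Call:
move_arm(
  plan=[
    {"x": 0,"y": 0,"z": -5,"rx": 0,"ry": 0,"rz": 0},
    {"x": 0,"y": 0,"z": -12,"rx": 0,"ry": 0,"rz": 0},
    {"x": 0,"y": 0,"z": -18,"rx": 0,"ry": 0,"rz": 0},
    {"x": -1,"y": 10,"z": -18,"rx": 0,"ry": 0,"rz": 0},
    {"x": -3,"y": 25,"z": -7,"rx": 0,"ry": 0,"rz": 0},
    {"x": -4,"y": 35,"z": 0,"rx": 0,"ry": 0,"rz": 0},
    {"x": -5,"y": 40,"z": 0,"rx": 0,"ry": 0,"rz": 0},
    {"x": -5,"y": 40,"z": 0,"rx": 0,"ry": 0,"rz": 0},
    {"x": -5,"y": 40,"z": 0,"rx": 0,"ry": 0,"rz": 0},
    {"x": -5,"y": 40,"z": 0,"rx": 0,"ry": 0,"rz": 0},
  ],
)

```text
time_s: 19.8
ee_pos: [507.4, 126.9, 63.0]
ee_rot: [-180.0, 0.0, 53.8]
force: [0.8, 0.9, -0.9]
gripper_width: 34.8
gripper_force: 25.0
```

Call:
move_arm(
  plan=[
    {"x": -5,"y": 40,"z": 0,"rx": 0,"ry": 0,"rz": 0},
    {"x": -4,"y": 38,"z": 0,"rx": 0,"ry": 0,"rz": 0},
    {"x": -4,"y": 32,"z": 0,"rx": 0,"ry": 0,"rz": 0},
    {"x": -3,"y": 24,"z": 0,"rx": 0,"ry": 0,"rz": 0},
    {"x": -2,"y": 16,"z": 0,"rx": 0,"ry": 0,"rz": 0},
    {"x": -2,"y": 10,"z": 0,"rx": 0,"ry": 0,"rz": 0},
    {"x": 0,"y": 5,"z": 0,"rx": 0,"ry": 0,"rz": 0},
    {"x": 0,"y": 1,"z": 6,"rx": 0,"ry": 0,"rz": 0},
    {"x": 0,"y": 0,"z": 10,"rx": 0,"ry": 0,"rz": 0},
    {"x": 0,"y": 0,"z": 4,"rx": 0,"ry": 0,"rz": 0},
  ],
)

```text
time_s: 20.8
ee_pos: [627.1, 14.9, 41.4]
ee_rot: [-179.9, 0.1, 53.9]
force: [-0.8, 0.1, -1.0]
gripper_width: 34.6
gripper_force: 25.0
```

Call:
move_arm(
  plan=[
    {"x": 0,"y": 0,"z": 9,"rx": 0,"ry": 0,"rz": 0},
    {"x": 0,"y": 0,"z": 10,"rx": 0,"ry": 0,"rz": 0},
    {"x": 0,"y": 0,"z": 7,"rx": 0,"ry": 0,"rz": 0},
    {"x": 0,"y": 0,"z": 4,"rx": 0,"ry": 0,"rz": 0},
    {"x": 0,"y": 0,"z": 2,"rx": 0,"ry": 0,"rz": 0},
    {"x": 0,"y": 0,"z": 1.5,"rx": 0,"ry": 0,"rz": 0},
    {"x": 0,"y": 0,"z": 0,"rx": 0,"ry": 0,"rz": 0},
  ],
)

```text
time_s: 21.5
ee_pos: [628.9, 14.2, 9.5]
ee_rot: [180.0, -0.0, 53.8]
force: [0.5, 0.0, -1.4]
gripper_width: 34.8
gripper_force: 25.0
```

Call:
move_arm(
  plan=[
    {"x": 0,"y": 0,"z": 0,"rx": 0,"ry": 0,"rz": 0},
    {"x": 0,"y": 0,"z": 0,"rx": 0,"ry": 0,"rz": 0},
    {"x": 0,"y": 0,"z": 0,"rx": 0,"ry": 0,"rz": 0},
    {"x": 0,"y": 0,"z": -6,"rx": 0,"ry": 0,"rz": 0},
    {"x": 0,"y": 0,"z": -14,"rx": 0,"ry": 0,"rz": 0},
    {"x": 0,"y": 0,"z": -20,"rx": 0,"ry": 0,"rz": 0},
    {"x": 0,"y": 0,"z": -20,"rx": 0,"ry": 0,"rz": 0.106},
    {"x": 0,"y": 0,"z": -15,"rx": 0,"ry": 0,"rz": 0.106},
    {"x": 0,"y": 0,"z": -5,"rx": 0,"ry": 0,"rz": 0.106},
    {"x": 0,"y": 0,"z": 0,"rx": 0,"ry": 0,"rz": 0.106},
  ],
  grip=0.57,
)

```text
time_s: 22.5
ee_pos: [630.0, 14.3, 92.4]
ee_rot: [179.9, -0.2, 29.3]
force: [-0.0, -0.4, 0.2]
gripper_width: 52.3
gripper_force: 0.0
```

Call:
move_arm(
  plan=[
    {"x": 0,"y": 0,"z": 0,"rx": 0,"ry": 0,"rz": 0.106},
    {"x": 0,"y": 0,"z": 0,"rx": 0,"ry": 0,"rz": 0.106},
    {"x": 0,"y": 0,"z": 0,"rx": 0,"ry": 0,"rz": 0.106},
    {"x": 0,"y": 0,"z": 0,"rx": 0,"ry": 0,"rz": 0.106},
    {"x": -12,"y": -2,"z": 0,"rx": 0,"ry": 0,"rz": 0},
    {"x": -30,"y": -2,"z": 0,"rx": 0,"ry": 0,"rz": 0},
    {"x": -44,"y": -2,"z": 0,"rx": 0,"ry": 0,"rz": 0},
    {"x": -44,"y": -2,"z": 0,"rx": 0,"ry": 0,"rz": 0},
    {"x": -34,"y": -2,"z": 0,"rx": 0,"ry": 0,"rz": 0},
    {"x": -18,"y": -2,"z": 0,"rx": 0,"ry": 0,"rz": 0},
  ],
  grip=0.7,
)

```text
time_s: 23.5
ee_pos: [443.4, 9.4, 90.4]
ee_rot: [180.0, 0.0, 5.3]
force: [0.5, 0.5, -1.1]
gripper_width: 64.0
gripper_force: 0.0
```

Call:
move_arm(
  plan=[
    {"x": 0,"y": 0,"z": 0,"rx": 0,"ry": 0,"rz": 0},
  ],
)

```text
time_s: 23.6
ee_pos: [444.2, 9.5, 90.6]
ee_rot: [180.0, 0.0, 5.3]
force: [0.7, 0.3, 0.7]
gripper_width: 63.6
gripper_force: 0.0
```

Run:
```python
from h import *
to(446,9.5,4,5.3)
f=grab_frame('wrist'); save('w5.png',f['img'])
P=cloud(f,f['z_map']>0)
def rect(x,y,r,z0,z1):
    Q=P[(P[:,2]>z0)&(P[:,2]<z1)&(np.hypot(P[:,0]-x,P[:,1]-y)<r)]
    if len(Q)>20: print(len(Q), [np.round(v,1) for v in cv2.minAreaRect(Q[:,:2].astype(np.float32))], Q.min(0).round(),Q.max(0).round())
rect(446,10,80,7,28); rect(446,10,80,20,28); rect(629,14,60,12,20)
```

```text
pose [444.2   9.5  90.6] [180.    0.    5.3] tool move [ 1.7  0.2 86.6] rz rad -0.001
3240 [array([428.8,   6.4]), array([125.,  24.]), np.float64(5.0)] [366.  -6.   7.] [491.  23.  28.]
2715 [array([447.8,   8. ]), array([85.8, 22.7]), np.float64(5.4)] [405.  -5.  20.] [491.  23.  28.]
236 [array([591.9, -11.9]), array([ 8.3, 18.5]), np.float64(3.9)] [588. -21.  12.] [597.  -2.  20.]
```

View pics/w5.png

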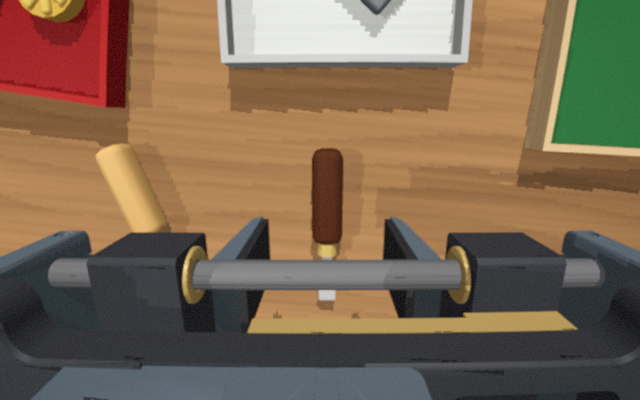

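The wrist view shows the dark gouge's handle centred between the fingers at (327,195). I descend and grip, then lift while turning toward tray alignment.

Call:
move_arm(
  plan=[
    {"x": 0,"y": 1,"z": 10,"rx": 0,"ry": 0,"rz": 0},
    {"x": 0,"y": 0,"z": 18,"rx": 0,"ry": 0,"rz": 0},
    {"x": 0,"y": 0,"z": 20,"rx": 0,"ry": 0,"rz": 0},
    {"x": 0,"y": 0,"z": 16,"rx": 0,"ry": 0,"rz": 0},
    {"x": 0,"y": 0,"z": 12,"rx": 0,"ry": 0,"rz": 0},
    {"x": 0,"y": 0,"z": 6,"rx": 0,"ry": 0,"rz": 0},
    {"x": 0,"y": 0,"z": 3,"rx": 0,"ry": 0,"rz": 0},
    {"x": 0,"y": 0,"z": 1,"rx": 0,"ry": 0,"rz": 0},
  ],
)

```text
time_s: 24.45
ee_pos: [447.2, 8.5, 3.2]
ee_rot: [180.0, -0.0, 5.3]
force: [0.4, -0.4, 1.3]
gripper_width: 64.2
gripper_force: 0.0
```

Call:
move_arm(
  plan=[
    {"x": 0,"y": 0,"z": 0,"rx": 0,"ry": 0,"rz": 0},
    {"x": 0,"y": 0,"z": 0,"rx": 0,"ry": 0,"rz": 0},
    {"x": 0,"y": 0,"z": 0,"rx": 0,"ry": 0,"rz": 0},
    {"x": 0,"y": 0,"z": 0,"rx": 0,"ry": 0,"rz": 0},
    {"x": 0,"y": 0,"z": 0,"rx": 0,"ry": 0,"rz": 0},
    {"x": 0,"y": 0,"z": 0,"rx": 0,"ry": 0,"rz": 0},
    {"x": 0,"y": 0,"z": 0,"rx": 0,"ry": 0,"rz": 0},
  ],
  grip=0,
)

```text
time_s: 25.15
ee_pos: [446.6, 8.5, 3.6]
ee_rot: [180.0, -0.0, 5.3]
force: [-0.3, -0.3, 2.9]
gripper_width: 23.9
gripper_force: 25.0
```

Call:
move_arm(
  plan=[
    {"x": 0,"y": 0,"z": -5,"rx": 0,"ry": 0,"rz": 0},
    {"x": 0,"y": 0,"z": -12,"rx": 0,"ry": 0,"rz": 0},
    {"x": 0,"y": 0,"z": -18,"rx": 0,"ry": 0,"rz": 0},
    {"x": 0,"y": 0,"z": -18,"rx": 0,"ry": 0,"rz": -0.14},
    {"x": 0,"y": 0,"z": -7,"rx": 0,"ry": 0,"rz": -0.14},
    {"x": 0,"y": 0,"z": 0,"rx": 0,"ry": 0,"rz": -0.14},
    {"x": 0,"y": 0,"z": 0,"rx": 0,"ry": 0,"rz": -0.14},
    {"x": 0,"y": 0,"z": 0,"rx": 0,"ry": 0,"rz": -0.14},
    {"x": 0,"y": 0,"z": 0,"rx": 0,"ry": 0,"rz": -0.14},
    {"x": 0,"y": 0,"z": 0,"rx": 0,"ry": 0,"rz": -0.14},
  ],
)

```text
time_s: 26.15
ee_pos: [446.4, 8.5, 63.6]
ee_rot: [180.0, 0.0, 61.7]
force: [0.5, 1.3, -0.2]
gripper_width: 23.8
gripper_force: 25.0
```

Call:
move_arm(
  plan=[
    {"x": 0,"y": 0,"z": 0,"rx": 0,"ry": 0,"rz": -0.137},
    {"x": 0,"y": 0,"z": 0,"rx": 0,"ry": 0,"rz": -0.137},
    {"x": 0,"y": 0,"z": 0,"rx": 0,"ry": 0,"rz": -0.137},
    {"x": 0,"y": 0,"z": 0,"rx": 0,"ry": 0,"rz": -0.137},
    {"x": -10,"y": 7,"z": 0,"rx": 0,"ry": 0,"rz": 0},
    {"x": -24,"y": 17,"z": 0,"rx": 0,"ry": 0,"rz": 0},
    {"x": -36,"y": 25,"z": 0,"rx": 0,"ry": 0,"rz": 0},
    {"x": -40,"y": 29,"z": 0,"rx": 0,"ry": 0,"rz": 0},
    {"x": -40,"y": 29,"z": 0,"rx": 0,"ry": 0,"rz": 0},
    {"x": -36,"y": 25,"z": 0,"rx": 0,"ry": 0,"rz": 0},
  ],
)

```text
time_s: 27.15
ee_pos: [589.3, -173.8, 63.5]
ee_rot: [179.9, 0.0, 92.6]
force: [1.2, -0.2, -1.2]
gripper_width: 23.9
gripper_force: 25.0
```

Call:
move_arm(
  plan=[
    {"x": -22,"y": 16,"z": 0,"rx": 0,"ry": 0,"rz": 0},
    {"x": -13,"y": 9,"z": 0,"rx": 0,"ry": 0,"rz": 0},
    {"x": -4,"y": 2,"z": 0,"rx": 0,"ry": 0,"rz": 0},
    {"x": 0,"y": 0,"z": 6,"rx": 0,"ry": 0,"rz": 0},
    {"x": 0,"y": 0,"z": 9,"rx": 0,"ry": 0,"rz": 0},
    {"x": 0,"y": 0,"z": 4,"rx": 0,"ry": 0,"rz": 0},
    {"x": 0,"y": 0,"z": 0,"rx": 0,"ry": 0,"rz": 0},
  ],
)

```text
time_s: 27.85
ee_pos: [615.2, -207.4, 43.3]
ee_rot: [-179.9, -0.1, 92.8]
force: [-0.3, 0.3, -0.6]
gripper_width: 23.6
gripper_force: 25.0
```

Run:
```python
from h import *
to(617.2,-208,9.8,93)
f=grab_frame('side'); save('s6.png',f['img'][120:300,220:420],3)
P=cloud(f,f['z_map']>0)
f=grab_frame('scene'); save('s6b.png',f['img'][180:320,170:430],3)
```

```text
pose [ 615.2 -207.4   43.3] [-1.799e+02 -1.000e-01  9.280e+01] tool move [-0.7  2.  33.5] rz rad -0.003
```

View pics/s6b.png

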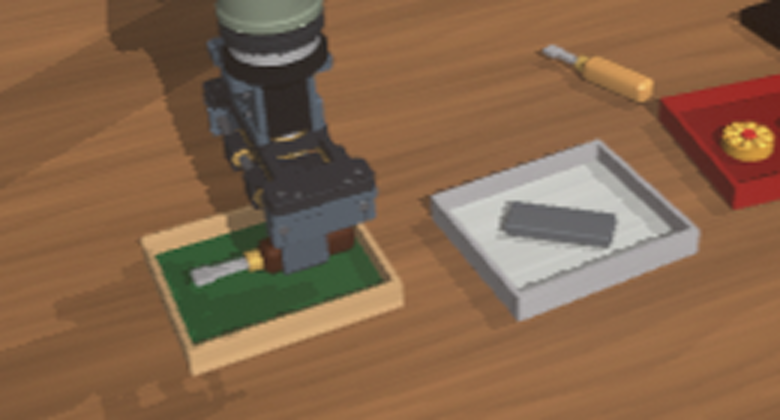

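The dark gouge hangs level over the green tray, blade at (220,270), and the stone lies flat in the steel tray at (557,223). I lower and release.

Call:
move_arm(
  plan=[
    {"x": 0,"y": 0.5,"z": 8,"rx": 0,"ry": 0,"rz": 0},
    {"x": 0,"y": 0,"z": 10,"rx": 0,"ry": 0,"rz": 0},
    {"x": 0,"y": 0,"z": 8,"rx": 0,"ry": 0,"rz": 0},
    {"x": 0,"y": 0,"z": 4,"rx": 0,"ry": 0,"rz": 0},
    {"x": 0,"y": 0,"z": 2,"rx": 0,"ry": 0,"rz": 0},
    {"x": 0,"y": 0,"z": 1.5,"rx": 0,"ry": 0,"rz": 0},
    {"x": 0,"y": 0,"z": 0,"rx": 0,"ry": 0,"rz": 0},
  ],
)

```text
time_s: 28.65
ee_pos: [616.9, -208.5, 10.9]
ee_rot: [180.0, 0.0, 92.8]
force: [-0.7, -0.0, -0.6]
gripper_width: 23.5
gripper_force: 25.0
```

Call:
move_arm(
  plan=[
    {"x": 0,"y": 0,"z": 0,"rx": 0,"ry": 0,"rz": 0},
    {"x": 0,"y": 0,"z": 0,"rx": 0,"ry": 0,"rz": 0},
    {"x": 0,"y": 0,"z": 0,"rx": 0,"ry": 0,"rz": 0},
    {"x": 0,"y": 0,"z": -6,"rx": 0,"ry": 0,"rz": 0},
    {"x": 0,"y": 0,"z": -14,"rx": 0,"ry": 0,"rz": 0},
    {"x": 0,"y": 0,"z": -20,"rx": 0,"ry": 0,"rz": 0},
    {"x": 0,"y": 0,"z": -20,"rx": 0,"ry": 0,"rz": 0.06},
    {"x": 0,"y": 0,"z": -16,"rx": 0,"ry": 0,"rz": 0.134},
    {"x": 0,"y": 0,"z": -6,"rx": 0,"ry": 0,"rz": 0.134},
    {"x": 0,"y": 0,"z": 0,"rx": 0,"ry": 0,"rz": 0.134},
  ],
  grip=0.4,
)

```text
time_s: 29.65
ee_pos: [618.1, -208.9, 96.1]
ee_rot: [179.7, -0.0, 66.0]
force: [-0.2, -0.3, 0.3]
gripper_width: 36.9
gripper_force: 0.0
```

Call:
move_arm(
  plan=[
    {"x": 0,"y": 0,"z": 0,"rx": 0,"ry": 0,"rz": 0.123},
    {"x": 0,"y": 0,"z": 0,"rx": 0,"ry": 0,"rz": 0.123},
    {"x": 0,"y": 0,"z": 0,"rx": 0,"ry": 0,"rz": 0.123},
    {"x": 0,"y": 0,"z": 0,"rx": 0,"ry": 0,"rz": 0.123},
    {"x": 0,"y": 0,"z": 0,"rx": 0,"ry": 0,"rz": 0.123},
    {"x": 0,"y": 0,"z": 0,"rx": 0,"ry": 0,"rz": 0.123},
    {"x": 0,"y": -12,"z": 0,"rx": 0,"ry": 0,"rz": 0},
    {"x": -1,"y": -26,"z": 0,"rx": 0,"ry": 0,"rz": 0},
    {"x": -2,"y": -38,"z": 0,"rx": 0,"ry": 0,"rz": 0},
    {"x": -2,"y": -42,"z": 0,"rx": 0,"ry": 0,"rz": 0},
  ],
  grip=0.7,
)

```text
time_s: 30.65
ee_pos: [563.5, -101.5, 93.6]
ee_rot: [180.0, -0.1, 24.2]
force: [0.9, 0.7, 0.1]
gripper_width: 64.0
gripper_force: 0.0
```

Call:
move_arm(
  plan=[
    {"x": -2,"y": -42,"z": 0,"rx": 0,"ry": 0,"rz": 0},
    {"x": -2,"y": -42,"z": 0,"rx": 0,"ry": 0,"rz": 0},
    {"x": -2,"y": -42,"z": 0,"rx": 0,"ry": 0,"rz": 0},
    {"x": -2,"y": -42,"z": 0,"rx": 0,"ry": 0,"rz": 0},
    {"x": -1,"y": -40,"z": 0,"rx": 0,"ry": 0,"rz": 0},
    {"x": -1,"y": -34,"z": 0,"rx": 0,"ry": 0,"rz": 0},
    {"x": -1,"y": -24,"z": 0,"rx": 0,"ry": 0,"rz": 0},
    {"x": 0,"y": -14,"z": 0,"rx": 0,"ry": 0,"rz": 0},
    {"x": 0,"y": -8,"z": 0,"rx": 0,"ry": 0,"rz": 0},
    {"x": 0,"y": -3,"z": 0,"rx": 0,"ry": 0,"rz": 0},
  ],
)

```text
time_s: 31.65
ee_pos: [435.5, 158.9, 93.3]
ee_rot: [180.0, -0.0, 24.1]
force: [0.3, -1.1, -0.2]
gripper_width: 63.6
gripper_force: 0.0
```

Call:
move_arm(
  plan=[
    {"x": 0,"y": 0,"z": 0,"rx": 0,"ry": 0,"rz": 0},
  ],
)

```text
time_s: 31.75
ee_pos: [435.8, 158.3, 93.0]
ee_rot: [180.0, -0.0, 24.1]
force: [1.6, 0.1, 0.2]
gripper_width: 64.0
gripper_force: 0.0
```

Run:
```python
from h import *
to(436,159,4,24)
f=grab_frame('wrist'); save('w7.png',f['img'])
P=cloud(f,f['z_map']>0)
def rect(x,y,r,z0,z1):
    Q=P[(P[:,2]>z0)&(P[:,2]<z1)&(np.hypot(P[:,0]-x,P[:,1]-y)<r)]
    if len(Q)>20: print(len(Q), [np.round(v,1) for v in cv2.minAreaRect(Q[:,:2].astype(np.float32))], Q.min(0).round(),Q.max(0).round())
rect(436,159,80,7,28); rect(436,159,80,20,28)
f=grab_frame('scene');P=cloud(f,f['z_map']>0)
Q=P[(P[:,2]>9)&(P[:,2]<34)&(abs(P[:,0]-588)<62)&(abs(P[:,1]+225)<72)]
print('dark in tray',len(Q),[np.round(v,1) for v in cv2.minAreaRect(Q[:,:2].astype(np.float32))],Q[:,2].max())
```

```text
pose [435.8 158.3  93. ] [180.   -0.   24.1] tool move [ 0.4 -0.5 89. ] rz rad 0.001
3366 [array([435.5, 160.5]), array([159.8,  28.1]), np.float64(19.8)] [360. 121.   8.] [515. 191.  28.]
2821 [array([454.5, 167.5]), array([119.3,  27.4]), np.float64(19.3)] [399. 141.  20.] [515. 191.  28.]
dark in tray 501 [array([ 585.3, -224. ]), array([133.7, 113.6]), np.float64(88.2)] 32.56015990021767
```

View pics/w7.png

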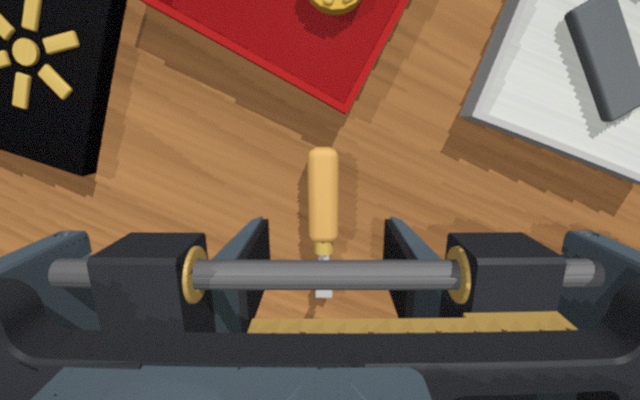

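The pale gouge's handle lies between the fingers at (322,195), aligned with them. I descend and grip.

Call:
move_arm(
  plan=[
    {"x": 0,"y": -0.5,"z": 10,"rx": 0,"ry": 0,"rz": 0},
    {"x": 0,"y": 0,"z": 18,"rx": 0,"ry": 0,"rz": 0},
    {"x": 0,"y": 0,"z": 20,"rx": 0,"ry": 0,"rz": 0},
    {"x": 0,"y": 0,"z": 18,"rx": 0,"ry": 0,"rz": 0},
    {"x": 0,"y": 0,"z": 12,"rx": 0,"ry": 0,"rz": 0},
    {"x": 0,"y": 0,"z": 6,"rx": 0,"ry": 0,"rz": 0},
    {"x": 0,"y": 0,"z": 3,"rx": 0,"ry": 0,"rz": 0},
    {"x": 0,"y": 0,"z": 1,"rx": 0,"ry": 0,"rz": 0},
  ],
)

```text
time_s: 32.65
ee_pos: [435.5, 158.8, 4.7]
ee_rot: [180.0, 0.0, 24.0]
force: [0.0, 0.2, 0.5]
gripper_width: 63.8
gripper_force: 0.0
```

Call:
move_arm(
  plan=[
    {"x": 0,"y": 0,"z": 0,"rx": 0,"ry": 0,"rz": 0},
    {"x": 0,"y": 0,"z": 0,"rx": 0,"ry": 0,"rz": 0},
    {"x": 0,"y": 0,"z": 0,"rx": 0,"ry": 0,"rz": 0},
    {"x": 0,"y": 0,"z": 0,"rx": 0,"ry": 0,"rz": 0},
    {"x": 0,"y": 0,"z": 0,"rx": 0,"ry": 0,"rz": 0},
    {"x": 0,"y": 0,"z": 0,"rx": 0,"ry": 0,"rz": 0},
    {"x": 0,"y": 0,"z": 0,"rx": 0,"ry": 0,"rz": 0},
  ],
  grip=0,
)

```text
time_s: 33.35
ee_pos: [435.4, 159.1, 5.1]
ee_rot: [180.0, -0.0, 24.0]
force: [-0.4, 1.0, 2.5]
gripper_width: 24.0
gripper_force: 25.0
```

Call:
move_arm(
  plan=[
    {"x": 0,"y": 0,"z": -5,"rx": 0,"ry": 0,"rz": 0},
    {"x": 0,"y": 0,"z": -12,"rx": 0,"ry": 0,"rz": 0},
    {"x": 0,"y": 0,"z": -18,"rx": 0,"ry": 0,"rz": 0},
    {"x": 0,"y": 0,"z": -18,"rx": 0,"ry": 0,"rz": -0.12},
    {"x": 0,"y": 0,"z": -7,"rx": 0,"ry": 0,"rz": -0.12},
    {"x": 0,"y": 0,"z": 0,"rx": 0,"ry": 0,"rz": -0.12},
    {"x": 0,"y": 0,"z": 0,"rx": 0,"ry": 0,"rz": -0.12},
    {"x": 0,"y": 0,"z": 0,"rx": 0,"ry": 0,"rz": -0.12},
    {"x": 0,"y": 0,"z": 0,"rx": 0,"ry": 0,"rz": -0.12},
    {"x": 0,"y": 0,"z": 0,"rx": 0,"ry": 0,"rz": -0.12},
  ],
)

```text
time_s: 34.35
ee_pos: [435.2, 158.9, 65.1]
ee_rot: [-180.0, 0.0, 72.5]
force: [0.3, -0.7, -0.6]
gripper_width: 23.7
gripper_force: 25.0
```

Call:
move_arm(
  plan=[
    {"x": 0,"y": 0,"z": 0,"rx": 0,"ry": 0,"rz": -0.12},
    {"x": 0,"y": 0,"z": 0,"rx": 0,"ry": 0,"rz": -0.12},
    {"x": 0,"y": 0,"z": 0,"rx": 0,"ry": 0,"rz": -0.12},
    {"x": -10,"y": 3,"z": 0,"rx": 0,"ry": 0,"rz": 0},
    {"x": -24,"y": 7,"z": 0,"rx": 0,"ry": 0,"rz": 0},
    {"x": -36,"y": 10,"z": 0,"rx": 0,"ry": 0,"rz": 0},
    {"x": -42,"y": 11,"z": 0,"rx": 0,"ry": 0,"rz": 0},
    {"x": -42,"y": 11,"z": 0,"rx": 0,"ry": 0,"rz": 0},
    {"x": -42,"y": 12,"z": 0,"rx": 0,"ry": 0,"rz": 0},
    {"x": -40,"y": 11,"z": 0,"rx": 0,"ry": 0,"rz": 0},
  ],
)

```text
time_s: 35.35
ee_pos: [512.1, -76.2, 65.1]
ee_rot: [180.0, 0.0, 92.6]
force: [1.0, 1.8, -0.6]
gripper_width: 23.7
gripper_force: 25.0
```

Call:
move_arm(
  plan=[
    {"x": -38,"y": 10,"z": 0,"rx": 0,"ry": 0,"rz": 0},
    {"x": -34,"y": 9,"z": 0,"rx": 0,"ry": 0,"rz": 0},
    {"x": -28,"y": 8,"z": 0,"rx": 0,"ry": 0,"rz": 0},
    {"x": -20,"y": 6,"z": 0,"rx": 0,"ry": 0,"rz": 0},
    {"x": -12,"y": 3,"z": 0,"rx": 0,"ry": 0,"rz": 0},
    {"x": -6,"y": 2,"z": 0,"rx": 0,"ry": 0,"rz": 0},
    {"x": -2,"y": 1,"z": 0,"rx": 0,"ry": 0,"rz": 0},
    {"x": 0,"y": 0,"z": 6,"rx": 0,"ry": 0,"rz": 0},
    {"x": 0,"y": 0,"z": 9,"rx": 0,"ry": 0,"rz": 0},
    {"x": 0,"y": 0,"z": 4,"rx": 0,"ry": 0,"rz": 0},
  ],
)

```text
time_s: 36.35
ee_pos: [556.7, -210.3, 44.6]
ee_rot: [-179.9, -0.1, 92.9]
force: [-0.5, -0.7, -1.2]
gripper_width: 23.8
gripper_force: 25.0
```

Run:
```python
from h import *
to(557.2,-212.2,11.3,92.8)
f=grab_frame('scene'); save('s8.png',f['img'][220:320,200:330],5)
```

```text
pose [ 556.7 -210.3   44.6] [-1.799e+02 -1.000e-01  9.290e+01] tool move [-1.9  0.4 33.3] rz rad 0.001
```

View pics/s8.png

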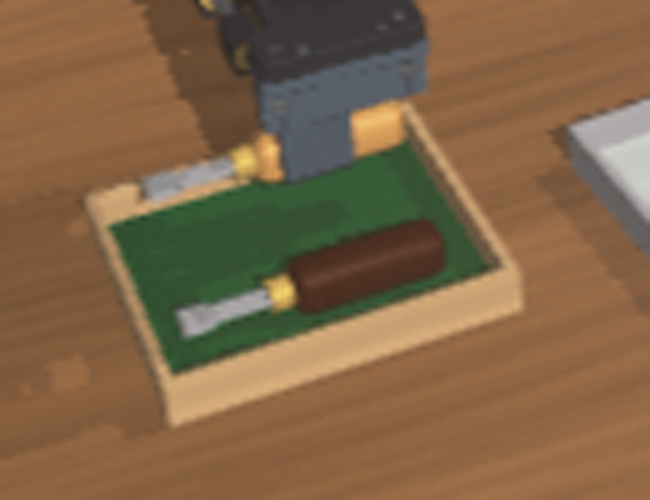

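The dark gouge lies flat at (310,280). The pale one is held over the other half of the tray at (270,155). I lower and release it.

Call:
move_arm(
  plan=[
    {"x": -1,"y": 1,"z": 8,"rx": 0,"ry": 0,"rz": 0},
    {"x": -1,"y": 1,"z": 10,"rx": 0,"ry": 0,"rz": 0},
    {"x": 0,"y": 0,"z": 8,"rx": 0,"ry": 0,"rz": 0},
    {"x": 0,"y": 0,"z": 4,"rx": 0,"ry": 0,"rz": 0},
    {"x": 0,"y": 0,"z": 2.5,"rx": 0,"ry": 0,"rz": 0},
    {"x": 0,"y": 0,"z": 1.5,"rx": 0,"ry": 0,"rz": 0},
    {"x": 0,"y": 0,"z": 0,"rx": 0,"ry": 0,"rz": 0},
  ],
)

```text
time_s: 37.1
ee_pos: [559.8, -213.4, 11.9]
ee_rot: [180.0, 0.0, 92.8]
force: [-0.1, 0.8, -0.4]
gripper_width: 23.9
gripper_force: 25.0
```

Call:
move_arm(
  plan=[
    {"x": 0,"y": 0,"z": 0,"rx": 0,"ry": 0,"rz": 0},
    {"x": 0,"y": 0,"z": 0,"rx": 0,"ry": 0,"rz": 0},
    {"x": 0,"y": 0,"z": 0,"rx": 0,"ry": 0,"rz": 0},
    {"x": 0,"y": 0,"z": -6,"rx": 0,"ry": 0,"rz": 0},
    {"x": 0,"y": 0,"z": -14,"rx": 0,"ry": 0,"rz": 0},
    {"x": 0,"y": 0,"z": -20,"rx": 0,"ry": 0,"rz": 0},
    {"x": 0,"y": 0,"z": -30,"rx": 0,"ry": 0,"rz": 0},
    {"x": 0,"y": 0,"z": -40,"rx": 0,"ry": 0,"rz": 0},
    {"x": 0,"y": 0,"z": -40,"rx": 0,"ry": 0,"rz": 0},
    {"x": 0,"y": 0,"z": -20,"rx": 0,"ry": 0,"rz": 0},
  ],
  grip=0.4,
)

```text
time_s: 38.1
ee_pos: [561.3, -214.0, 187.5]
ee_rot: [179.6, 0.2, 92.8]
force: [0.2, 0.1, 0.0]
gripper_width: 36.5
gripper_force: 0.0
```

Call:
move_arm(
  plan=[
    {"x": -20,"y": -20,"z": -5,"rx": 0,"ry": 0,"rz": 0},
    {"x": -30,"y": -30,"z": -5,"rx": 0,"ry": 0,"rz": 0},
    {"x": -40,"y": -30,"z": -5,"rx": 0,"ry": 0,"rz": 0},
    {"x": -40,"y": -30,"z": 0,"rx": 0,"ry": 0,"rz": 0},
    {"x": -30,"y": -30,"z": 0,"rx": 0,"ry": 0,"rz": 0},
    {"x": -20,"y": -20,"z": 0,"rx": 0,"ry": 0,"rz": 0},
    {"x": -5,"y": -5,"z": 0,"rx": 0,"ry": 0,"rz": 0},
    {"x": 0,"y": 0,"z": 0,"rx": 0,"ry": 0,"rz": 0},
  ],
)

```text
time_s: 38.9
ee_pos: [403.8, -406.5, 197.9]
ee_rot: [179.9, 0.0, 92.7]
force: [0.0, 0.6, -0.5]
gripper_width: 36.3
gripper_force: 0.0
```

Run:
```python
from h import *
f=grab_frame('scene'); save('s9.png',f['img'][140:340,80:500],1.9)
P=cloud(f,f['z_map']>0)
def rect(n,x,y,r,z0,z1):
    Q=P[(P[:,2]>z0)&(P[:,2]<z1)&(np.hypot(P[:,0]-x,P[:,1]-y)<r)]
    if len(Q)>20: print(n,len(Q), [np.round(v,1) for v in cv2.minAreaRect(Q[:,:2].astype(np.float32))], np.percentile(Q[:,2],[50,98]).round(1))
rect('pale handle',559,-202,36,18,40); rect('dark handle',616,-192,36,18,40); rect('stone',629,14,55,13,24)
f=grab_frame('side');P=cloud(f,f['z_map']>0)
rect('side pale',559,-202,36,18,40); rect('dark',616,-192,36,18,40); rect('stone',629,14,55,13,24);rect('red',590,219,30,14,26);rect('green',596,287,30,14,26)
for d in masks_of('side','sign')[:1]: print('sign',np.round(cv2.minAreaRect(cloud(f,d['pixels'])[:,:2].astype(np.float32))[0],0))
```

```text
pale handle 237 [array([ 562.6, -201.8]), array([27.3, 69.9]), np.float64(1.8)] [27.9 32.1]
dark handle 231 [array([ 620.1, -195.8]), array([25.8, 63.8]), np.float64(2.0)] [28.  31.3]
stone 351 [array([630.5,  11.5]), array([89.2, 40.4]), np.float64(55.7)] [17.6 20.5]
side pale 75 [array([ 559. , -201.8]), array([23.4, 70.8]), np.float64(2.9)] [28.1 32.6]
dark 80 [array([ 615.7, -193.1]), array([25.3, 64.7]), np.float64(0.8)] [28.  32.3]
stone 198 [array([627.5,  15.3]), array([90.6, 39.5]), np.float64(55.2)] [17.  20.9]
red 149 [array([589.5, 222.7]), array([42.2, 47.7]), np.float64(16.8)] [19.2 23.6]
green 176 [array([596.6, 289. ]), array([44.8, 44.8]), np.float64(36.1)] [20.6 24.1]
sign [451. 495.]
```

View pics/s9.png

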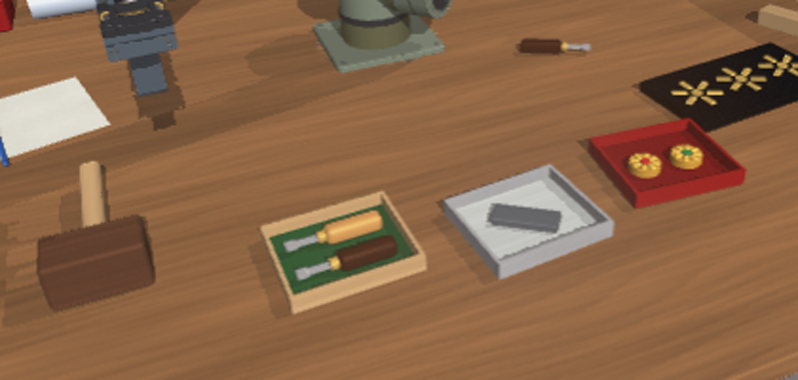

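The picture shows both gouges flat in the green tray around (340,245). The stone is flat in the steel tray at (524,218), and the rosettes lie petals up in the red tray at (645,165) and (686,156). The mallet and sign look unmoved, and the measured tops match things lying on the tray floors. I hand in.

```bash
python3 -c "from workcell import *; print(job_done())"
```

```text
the job is handed in; nothing more can be done
None
```

I handed the job in at about 39 s of the 118 s allowed: both gouges are in the green tray, both rosettes petals up in the red tray, and the stone in the metal tray, all lying flat in the last camera check; the mallet and sign look unmoved, and the verdict was not shown.

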